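# Load a cell into the spring dock of the tool-battery charger

## Task

Take the green cell from its wooden rest and load it into the charger dock: push its flat end under the blue hood against the spring plate, nub end still raised, and when the spring is compressed far enough tip the nub end down behind the fixed contact until the cell lies fully home in both saddles. Do not force it: feel the spring, never lean on the dock hard, and leave the tape measure, the bearing and the castor where they are.

Things in the scene. Friction and masses are not known exactly. Their poses are not given: they have to be found in the camera images.
- cell_center (a point): centre of the loose green cylinder cell: 26 mm diameter, 65 mm long, about 0.09 kg; one end flat, the other with a white band and a steel nub (9 mm diameter, 2 mm proud). x axis: along the cell from the nub end to the flat end. It starts level, its axis 34 mm above the table, in the two V notches of a wooden rest
- cell_nub (a point): centre of the cell's end face at the nub end, 32.5 mm from the cell's centre
- cell_flat (a point): centre of the cell's flat end face, 32.5 mm from the cell's centre
- rest: wooden rest fixed to the table, 80 x 46 mm, up to 33 mm high; origin: centre of its underside; x along the cell that lies in it. The V notches stand 19.5 to 30.5 mm either side of its middle; between them there is only the 8 mm thick foot, so fingers fit beside and below the cell's middle
- dock: charger dock fixed to the table; origin: centre of the underside of its grey foot (150 x 84 x 10 mm); x points from the fixed contact to the spring end, z up. On the foot a black bay (100 x 64 mm, 67 mm high in all) is screwed on, anywhere within 10 mm either way along x: this shift is not measured and must be felt
- dock_seat (a point): point on the dock's middle line 43 mm above its underside: height of the axis of a cell that is home. Saddle floors at z = 30 mm above the dock's underside, cheeks 30 mm apart. Between the saddles (x -24 to 21 mm, plus the shift) there is only a plate up to z = 14 mm: room for fingers. Force on the dock over 40 N breaks it
- dock_contact (a point): nominal (unshifted) middle of the inner face of the black contact wall at the fixed end, dock x = -33.5 mm, at seat height 43 mm; the real one is up to 10 mm off along x. Wall 8 mm thick, 24 mm wide, top at z = 47 mm. The cell with nub is 67 mm long, the free gap between wall and spring plate 64 mm
- dock_spring (a point): nominal (unshifted) middle of the free brass spring plate's face, dock x = 30.5 mm, at seat height; shifts with the wall. Plate 24 mm wide, z 31 to 58 mm. It yields 8 mm to +x, then stops hard: 4 N at first touch, 1.2 N more per mm. To tip the cell in (inclined 20 to 25 degrees, flat end low) it must be pressed in 6 to 7 mm
- dock_hood (a point): nominal (unshifted) middle of the lower front edge of the blue hood over the spring end: dock x = 29 mm, z = 62 mm, shifts with the rest of the bay. The flat end must pass below it; hood and cheeks there reach z = 67 mm. Cheeks at the fixed end reach z = 41 mm
- tape: yellow and black tape measure, 42 x 88 x 62 mm, standing on the table; bystander; origin at the centre of its underside
- bearing: steel ball bearing ring, 42 mm diameter, 12 mm high; bystander; origin at the centre of its underside
- castor: castor with red and black wheel on a steel plate, 55 x 75 x 84 mm; bystander; origin at the centre of its underside
Things that resemble listed ones, but are neither listed nor needed, are in the scene too. What is meant by the part that bears cell_center is not pink, and is the smaller of those in its own colour.

How it is judged:
On the way:
1. the flat end is down at the spring end of the bay with the cell inclined, nub end raised (x of cell_flat in the frame of dock above 0.01 m and z of cell_flat in the frame of dock below 0.056 m and angle between cell_center's own x axis and vertical above 1.69 rad and angle between the x axis of cell_center and the x axis of dock, either way round below 0.8 rad and x of cell_nub in the frame of dock below -0.005 m), for 0.1 s.
At the end, for the whole second after the job is handed in: the cell lies at rest, released, in both saddles between the fixed contact (nub end) and the spring plate (flat end): both end centres within 2.5 mm of the seated height, in line with the bay within 0.08 rad and 4 mm (z of cell_nub in the frame of dock_seat between -0.0025 and 0.0025 m and z of cell_flat in the frame of dock_seat between -0.0025 and 0.0025 m and x of cell_nub in the frame of dock_seat between -0.045 and -0.019 m and y of cell_center in the frame of dock_seat between -0.004 and 0.004 m and angle between the x axis of cell_center and the x axis of dock, either way round below 0.08 rad and linear speed of cell below 0.01 m/s); the robot touches nothing.
It fails at once if the dock is loaded with more than 40 N (contact force between dock and anything else above 40 N).
It fails at once if a bystander is moved by more than 15 mm (distance of any of tape, bearing, castor from where it was at the start of the episode above 0.015 m).
It also fails if it takes over 59 s, if anything falls off the work surface, if the arm or the gripper's body presses on something with over 40 N, if the wrist force passes 120 N, or if a joint passes its speed limit or range.

## Robot

A 6-joint arm with a two-finger parallel gripper is mounted at the origin on a cart in front of the work surface, level with it; the furniture and walls round the work are solid. World frame = base frame: x ahead of the robot, y to its left, z up, the work surface at z = 0. Lengths are in m, angles in rad, forces in N, time in s.
With the tool pointing down it reaches from about 0.35 to 0.85 m from the base axis. Payload 8.1 kg.
Tool frame: the origin (TCP) lies between the finger pads; the fingertips stand 11 mm ahead of it and the grasp point (between the pads) lies 8 mm behind it; z points along the fingers, y is the direction in which the jaws open and shut (so a half turn about z gives the same grasp; the last joint's range is limited). The gripper opens to 93 mm and grips with 3 to 60 N. Pads are 15 mm wide; open, the fingers measure 128 mm over their backs; the gripper's body (75 mm by 188 mm) begins 65 mm behind the grasp point.
Start: joints at [-1.26, 0.13, 1.488, -0, 1.523, -0.085], TCP at [0.231, -0.554, 0.23] pointing down, gripper open.
Joint ranges: [-2.96, 2.96], [-0.89, 2.26], [0.02, 2.5], [-1.34, 4.48], [0, 2.73], [-2.66, 2.66]. Speed limits (rad/s): [2.39, 2.39, 2.79, 3.14, 3.14, 3.14].

## Interface

Orientations are given as a 3x3 rotation matrix whose columns are the frame's x, y, z axes.
In Python, from station import env, kin, optics gives the robot as it stands. Calls block until the motion is done:
- env.goto(position, orientation): joint-space move of the TCP to a pose.
- env.move_linear(position, rate=0.15, ori=None): straight line of the TCP; ori=None keeps the orientation; rate is the mean speed in m/s.
- env.move_j(angles): joint-space move.
- env.move_gripper(opening): opening from 0.0 (shut) to 1.0 (fully open); the grip force is fixed at half the most; returns when the fingers have stopped.
- env.wait(seconds).
- kin.ik(position, orientation): joint angles nearest the present ones, or None.
- optics.read_camera(name): name is "side" or "top" or "wrist"; returns the picture (400x640x3 uint8, red, green, blue); there is no depth.
- optics.camera_params(name): a dict with "fovy" (degrees; the focal length in pixels is half the picture's height over the tangent of half this angle, whatever the lens; pixels are square), "cx", "cy" (the principal point, pixels), "R" (3x3) and "t" (3): a world point X has camera coordinates R X + t. Camera axes: x right, y down, z forward; pixel columns grow to the right and rows downward; lengths in m; the calibration is good to about 2 mm. The wrist camera is an equidistant fisheye: a pixel r from the principal point sees the ray r / f radians off the axis. A picture is of the moment at which its call begins: read the wrist's pose just before it. camera_params takes no time and is no camera call; for the wrist camera it gives the pose at the moment of the call.
A pose or a line that the arm cannot do raises env.IKError and nothing moves.
- env.close_job(): hands the job in, once; it reports no verdict.
Readings, each from a call of its own:
- env.get_clock(): time.
- env.get_joint_pos(): joint angles.
- env.get_joint_vel(): joint speeds.
- env.get_tau(): joint torques, N m.
- env.get_tool_pos(): TCP position.
- env.get_tool_rot(): TCP orientation.
- env.get_wrist_force(): force on the tool from outside, world axes, zero at the start.
- env.get_torque(): the same for the moment, N m.
- env.get_finger_gap(): opening from 0.0 (shut) to 1.0 (fully open).
Only numpy, scipy, OpenCV 4.12 (cv2) and the standard library are available. Lean on these libraries where they do the work, as an engineer would, in place of code of your own. Each camera call takes 0.05 s, during which the arm holds its last target. There are 200 camera calls.

## Working session

There is one attempt and no reset: what is moved stays moved. The work goes in short steps, each a Python script; the robot and the scene stay as the last script left them, time stands still between calls to the robot, and variables do not carry over. Pictures are saved under pics/ and viewed, about 8 in all and at most 12, crops included, and the job is handed in when it is done.

```bash
ls; mkdir -p pics
python3 - <<'E'
from station import env,kin,optics
import cv2,numpy as np
for n in("top","side","wrist"):
    im=optics.read_camera(n); cv2.imwrite(f"pics/{n}0.png",im[:,:,::-1])
    p=optics.camera_params(n); print(n,{k:np.round(v,4).tolist() for k,v in p.items()})
print(env.get_clock(),env.get_finger_gap(),env.get_wrist_force(),env.get_tool_rot())
E
```

```text
pics
top {'fovy': 46.9854, 'cx': 318.679, 'cy': 198.1333, 'R': [[-0.0269, -0.9995, -0.0186], [-0.9949, 0.0286, -0.0964], [0.0969, 0.0159, -0.9952]], 't': [0.2169, 0.5021, 0.8768]}
side {'fovy': 51.7663, 'cx': 313.3943, 'cy': 197.5746, 'R': [[-0.9133, 0.4071, 0.0138], [0.3555, 0.8132, -0.4608], [-0.1988, -0.4159, -0.8874]], 't': [0.3892, -0.3086, 1.1103]}
wrist {'fovy': 65.7065, 'cx': 321.6323, 'cy': 201.9585, 'R': [[0.3859, -0.9225, -0.0009], [-0.8832, -0.3697, 0.2886], [-0.2666, -0.1106, -0.9575]], 't': [-0.5993, -0.0338, 0.3909]}
0.15 1.0023299092887359 [-0.06157516  0.18356196  0.03146323] [[ 9.22686541e-01  3.85550696e-01 -4.54644912e-04]
 [ 3.85550946e-01 -9.22685488e-01  1.39946622e-03]
 [ 1.20070914e-04 -1.46655742e-03 -9.99998917e-01]]
```

View pics/top0.png

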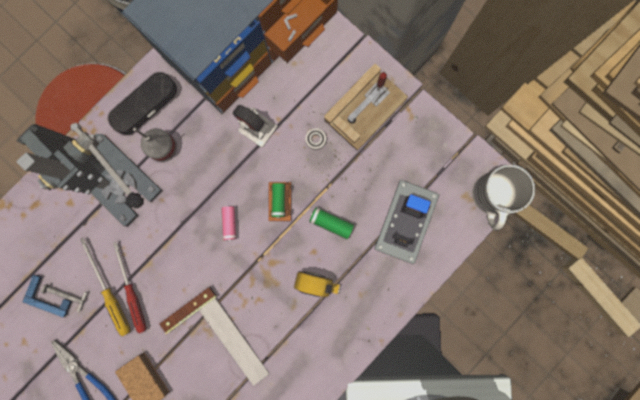

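View pics/side0.png

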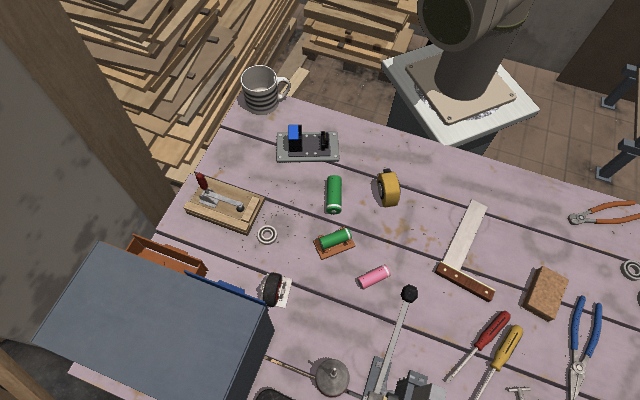

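The top view shows three candidates: the green cell on the wooden rest at (278,200), a larger loose green one at (332,222), and a pink one at (230,222). The target is the one on the rest. The dock is at (408,220), with the blue hood at (418,204).

```bash
cat > h.py <<'E'
from station import env,kin,optics
import cv2,numpy as np
def par(n):
    p=optics.camera_params(n); p['f']=200/np.tan(np.radians(p['fovy'])/2); p['R']=np.array(p['R']);p['t']=np.array(p['t']); return p
def ray(n,u,v,p=None):
    p=p or par(n); d=np.array([u-p['cx'],v-p['cy']])/p['f']
    if n=='wrist':
        r=np.hypot(*d); c=np.array([*(d*np.sin(r)/max(r,1e-9)),np.cos(r)])
    else: c=np.array([*d,1.])
    return -p['R'].T@p['t'], p['R'].T@c
def onz(n,u,v,z,p=None):
    o,d=ray(n,u,v,p); return o+d*(z-o[2])/d[2]
def proj(n,X,p=None):
    p=p or par(n); c=p['R']@np.asarray(X)+p['t']
    if n=='wrist':
        s=np.hypot(c[0],c[1]); k=np.arctan2(s,c[2])/max(s,1e-9)
    else: k=1/c[2]
    return np.array([p['cx'],p['cy']])+p['f']*k*c[:2]
def save(n,name,box=None,k=1):
    im=optics.read_camera(n)[:,:,::-1]
    cv2.imwrite(f"pics/{name}_raw.png",im)
    if box: im=im[box[1]:box[3],box[0]:box[2]]
    cv2.imwrite(f"pics/{name}.png",cv2.resize(im,None,fx=k,fy=k,interpolation=cv2.INTER_CUBIC))
E
python3 - <<'E'
from h import *
for nm,n,u,v,z in [("cell","top",278,200,.034),("cells","side",335,239,.034),("big","top",332,222,.015),("tape","top",318,285,.03),("bear","top",316,139,.006),("castor","top",256,124,.04),
 ("dA","top",402,181,.01),("dB","top",438,193,.01),("dC","top",415,261,.01),("dD","top",378,248,.01),("hood","top",418,204,.067),("mug","top",510,188,.09),("toggle","top",370,100,.05)]:
    print(nm,np.round(onz(n,u,v,z),4))
im=cv2.imread("pics/top0.png")
a=cv2.resize(im[165:245,245:325],(400,400),interpolation=cv2.INTER_CUBIC)
b=cv2.resize(im[172:272,365:465],(400,400),interpolation=cv2.INTER_CUBIC)
cv2.imwrite("pics/c1.png",np.hstack([a,b]))
E
```

```text
cell [0.5058 0.2821 0.034 ]
cells [0.5042 0.2848 0.034 ]
big [0.4609 0.178  0.015 ]
tape [0.3401 0.2087 0.03  ]
bear [0.6308 0.2054 0.006 ]
castor [0.6567 0.3221 0.04  ]
dA [0.5391 0.0357 0.01  ]
dB [ 0.5129 -0.0346  0.01  ]
dC [0.38   0.0173 0.01  ]
dD [0.4073 0.0888 0.01  ]
hood [0.4877 0.0175 0.067 ]
mug [ 0.5102 -0.1455  0.09  ]
toggle [0.6946 0.0975 0.05  ]
```

View pics/c1.png

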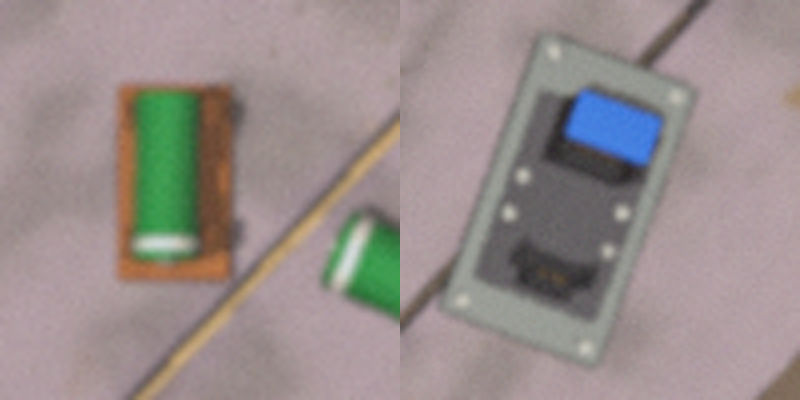

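The crop confirms it. The small green cell lies in the rest with its white band and nub toward the robot (-x), and the larger green one is the loose decoy. The dock's blue hood (spring end) points to +x, yawed about -21°. Next I move in for close wrist views.

```bash
cat >> h.py <<'E'
def Ry(yaw,th=0):
    c,s=np.cos(yaw),np.sin(yaw); ax=np.array([c,s,0]);z=np.array([0,0,1.])
    x=np.cos(th)*ax-np.sin(th)*z; d=-np.sin(th)*ax-np.cos(th)*z
    return np.column_stack([x,np.cross(d,x),d])
E
python3 - <<'E'
from h import *
for u,v in[(400.75,180),(439.25,193.25),(414.5,264),(375.75,248.25)]: print(np.round(onz("top",u,v,.01),4))
yd=np.radians(-21)
env.goto([.395,.053,.17],Ry(yd)); p=par('wrist'); np.save('pd',p,allow_pickle=True); save('wrist','wd')
env.goto([.44,.284,.16],Ry(0)); p=par('wrist'); np.save('pc',p,allow_pickle=True); save('wrist','wc')
a=cv2.imread('pics/wd.png');b=cv2.imread('pics/wc.png')
cv2.imwrite('pics/w2.png',np.hstack([a[:,120:520],b[:,120:520]]))
print(env.get_clock(),np.round(env.get_joint_pos(),2),kin.ik([.46,.03,.06],Ry(yd,.39)))
E
```

```text
[0.5412 0.0381 0.01  ]
[ 0.5124 -0.037   0.01  ]
[0.3742 0.0186 0.01  ]
[0.407  0.0933 0.01  ]
3.4333 [ 0.47 -0.03  1.79 -0.    1.39  2.05] [-0.12058997  0.28333796  1.69014139  0.09271749  1.54758726  1.79675883]
```

View pics/w2.png

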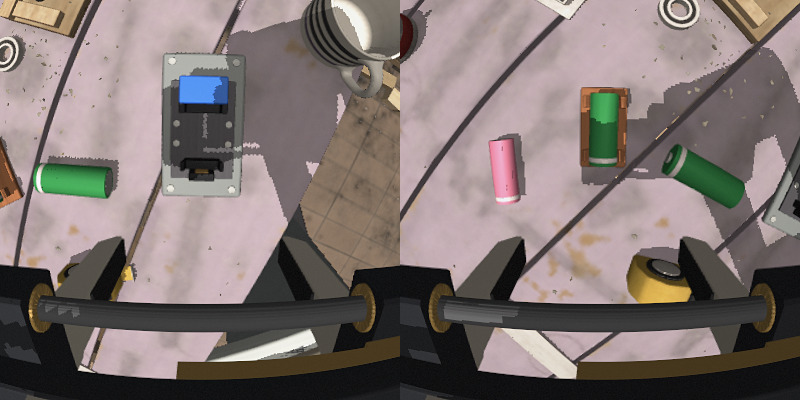

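The left half shows the dock foot corners near (164,55), (244,53), (241,194) and (162,195), with the hood at (203,90). The right half shows the cell in the rest at (603,128), nub end down. I'll enlarge both for precise points.

Run:
```python
from h import *
a=cv2.imread('pics/wd.png')[45:205,270:380];b=cv2.imread('pics/wc.png')[75:180,290:360]
k=3.5
A=cv2.resize(a,None,fx=k,fy=k,interpolation=cv2.INTER_CUBIC);B=cv2.resize(b,None,fx=5,fy=5,interpolation=cv2.INTER_CUBIC)
H=max(len(A),len(B));print(A.shape,B.shape)
pad=lambda x:np.vstack([x,np.zeros((H-len(x),x.shape[1],3),np.uint8)])
cv2.imwrite('pics/z1.png',np.hstack([pad(A),pad(B)]))
im=cv2.imread('pics/wc.png');g=im.astype(int)
m=((g[...,1]>1.4*g[...,2])&(g[...,1]>1.2*g[...,0])&(g[...,1]>50)).astype(np.uint8); m[:75]=0;m[175:]=0;m[:,:300]=0;m[:,352:]=0
print(cv2.minAreaRect(cv2.findNonZero(m)))
h=cv2.imread('pics/wd.png').astype(int);m=((h[...,0]>1.6*h[...,2])&(h[...,0]>90)).astype(np.uint8);m[:60]=0;m[150:]=0;m[:,:280]=0;m[:,370:]=0
print(cv2.minAreaRect(cv2.findNonZero(m)))
```

```text
(560, 385, 3) (525, 350, 3)
((323.091064453125, 129.44967651367188), (27.696626663208008, 73.56024169921875), 2.0454084873199463)
((323.0, 89.0), (28.0, 50.0), 90.0)
```

View pics/z1.png

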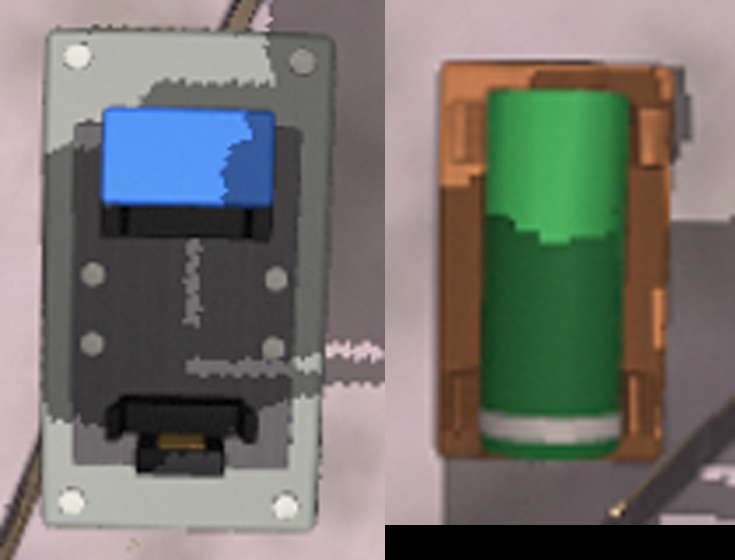

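Run:
```python
from h import *
pd=np.load('pd.npy',allow_pickle=True).item();pc=np.load('pc.npy',allow_pickle=True).item()
P=lambda x,y,z:onz('wrist',x/3.5+270,y/3.5+45,z,pd)
C=[P(*q,.01)[:2] for q in[(44,29),(336,34),(317,528),(41,525)]]
C=np.array(C);print('corners',np.round(C,4).tolist(),[round(float(np.linalg.norm(C[i]-C[i-3])),4) for i in range(4)])
o=C.mean(0);
dx=(C[0]+C[1]-C[2]-C[3])/2;dy=(C[0]+C[3]-C[1]-C[2])/2;print('o',o,'yaw x',np.arctan2(dx[1],dx[0]),'yaw from y',np.arctan2(dy[1],dy[0])-np.pi/2)
yaw=np.arctan2(dx[1],dx[0]);
R=np.array([[np.cos(yaw),np.sin(yaw)],[-np.sin(yaw),np.cos(yaw)]])
for n,x,y,z in[('hoodTL',103,108,.067),('hoodTR',274,111,.067),('hoodFL',103,203,.067),('hoodFR',272,206,.067),('wallL',137,447,.047),('wallR',224,447,.047),('wallL2',137,473,.047),('wallR2',224,475,.047),('bayTL',74,123,.014),('bayTR',300,128,.014),('bayBL',73,465,.014),('bayBR',289,468,.014)]:
    print(n,np.round(R@(P(x,y,z)[:2]-o),4))
Q=lambda x,y,z:onz('wrist',(x-385)/5+290,y/5+75,z,pc)
f=Q(558,90,.047);n=Q(552,456,.047);print('cell',f,n,(f+n)/2,np.linalg.norm(f-n),np.arctan2(*(f-n)[1::-1]))
for q in[(487,300),(626,300)]:print(Q(*q,.036))
r=[Q(*q,0.008) for q in[(440,64),(672,66),(662,458),(440,456)]];print('rest',np.round(r,4).tolist(),np.mean(r,0))
print('cam',-pc['R'].T@pc['t'],-pd['R'].T@pd['t'])
# cross-check with top/side
print('top',np.round(proj('top',[*o,.01]),1),'side',np.round(proj('side',[*o,.01]),1),np.round(proj('side',(f+n)/2-[0,0,.013]),1),np.round(proj('top',(f+n)/2-[0,0,.013]),1))
```

```text
corners [[0.5411, 0.0385], [0.51, -0.039], [0.3736, 0.0167], [0.4044, 0.0945]] [0.0836, 0.1474, 0.0837, 0.1477]
o [0.45727096 0.02766985] yaw x -0.38818337741028364 yaw from y -0.37987652949045403
hoodTL [0.0433 0.0202]
hoodTR [ 0.0435 -0.0197]
hoodFL [0.0205 0.0198]
hoodFR [ 0.0207 -0.0198]
wallL [-0.0422  0.0116]
wallR [-0.0417 -0.0111]
wallL2 [-0.0492  0.0115]
wallR2 [-0.0492 -0.0113]
bayTL [0.045  0.0321]
bayTR [ 0.045  -0.0316]
bayBL [-0.0546  0.0316]
bayBR [-0.0541 -0.032 ]
cell [0.53651158 0.28036426 0.047     ] [0.47276278 0.28136832 0.047     ] [0.50463718 0.28086629 0.047     ] 0.06375671016408829 -0.015748939987305123
[0.4993629  0.29293878 0.036     ]
[0.4993766  0.26804302 0.036     ]
rest [[0.5441, 0.3029, 0.008], [0.5438, 0.2578, 0.008], [0.4654, 0.259, 0.008], [0.4658, 0.3036, 0.008]] [0.5048042  0.28078999 0.008     ]
cam [0.52075757 0.28330294 0.31449335] [0.47049955 0.02400311 0.32489995]
top [407.9 221.8] side [306.4 144.7] [334.  237.5] [278.6 200.6]
```

All the sizes check out: dock foot 148×84 mm, cell length 64 mm, and rest 78×45 mm centred on the cell. The hood and wall both suggest a bay shift of about -8.5 mm. Next: grasp, lift, and hold tilted above the dock.

```bash
cat >> h.py <<'E'
YD=-.385; O=np.array([.4573,.0277,0]); AX=np.array([np.cos(YD),np.sin(YD),0]); AY=np.array([-np.sin(YD),np.cos(YD),0])
def pose(cx,cz,th,dy=0):
    "TCP pose for cell centre at dock (cx,dy,cz), cell inclined th"
    R=Ry(YD,th); return O+cx*AX+dy*AY+np.array([0,0,cz])+.008*R[:,2],R
def cellnow():
    R=np.array(env.get_tool_rot());g=np.array(env.get_tool_pos())-.008*R[:,2]-O
    return np.array([g@AX,g@AY,g[2]])
def F(n=5):
    a=[]
    for _ in range(n): a.append(env.get_wrist_force()); env.wait(.01)
    f=np.mean(a,0); return np.array([f@AX,f@AY,f[2]])
E
python3 - <<'E'
from h import *
c=np.array([.5046,.2808,0]);R=Ry(-.012)
env.goto(c+[0,0,.12],R); env.move_gripper(.55); env.move_linear(c+[0,0,.026],rate=.12)
print('pre',env.get_wrist_force(),env.get_tool_pos()); env.move_gripper(0); print('gap',env.get_finger_gap()*93,env.get_wrist_force())
env.move_linear(c+[0,0,.13],rate=.12); print(env.get_finger_gap()*93,env.get_wrist_force())
p,R=pose(-.03,.115,.393); env.goto(p,R); env.wait(.2)
print(cellnow(),F(),env.get_clock()); pw=par('wrist');np.save('pg',pw,allow_pickle=True)
save('wrist','g1');save('side','g1s',(240,80,380,180),4)
a=cv2.imread('pics/g1.png')[60:400,120:520];b=cv2.resize(cv2.imread('pics/g1s_raw.png')[90:175,255:355],(400,340),interpolation=cv2.INTER_CUBIC)
cv2.imwrite('pics/g2.png',np.hstack([a,b]))
E
```

```text
pre [ 0.8520433   0.23577334 -0.98679131] [0.50527322 0.28109288 0.02684736]
gap 25.53494846554381 [-0.05936413  2.59801291  2.71124849]
25.091248354814443 [-0.16279702  0.1648805  -0.8577115 ]
[-0.03013412  0.00117927  0.11521468] [ 0.04139021  0.0053022  -0.80218968] 8.4083
```

View pics/g2.png

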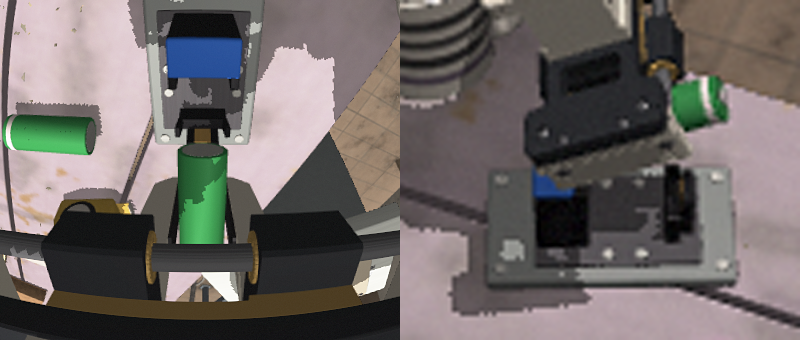

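The cell is gripped level in the jaws and inclined about 22°, flat end toward the hood, with the dock lined up ahead. It sits about 0.8 mm low in the grip, which I'll account for. Next I check lateral alignment by projection and approach until just short of the spring.

```bash
cat >> h.py <<'E'
DZ=.0008
def pose(cx,cz,th,dy=0):
    R=Ry(YD,th); return O+cx*AX+dy*AY+np.array([0,0,cz])+(.008-DZ)*R[:,2],R
def cellnow():
    R=np.array(env.get_tool_rot());g=np.array(env.get_tool_pos())-(.008-DZ)*R[:,2]-O
    x=R[:,0]
    return np.array([g@AX,g@AY,g[2],np.arcsin(-x[2]),np.arctan2(x[1],x[0])-YD])
def cyl(xe,lift,th):
    "cell centre for flat upper edge at dock x=xe, lower edge lift above saddle floor"
    s,c=np.sin(th),np.cos(th); return xe-.0325*c-.013*s, .030+lift+.013*c+.0325*s
def edge():
    q=cellnow(); return q[0]+.0325*np.cos(q[3])+.013*np.sin(q[3]), q[2]-.030-.013*np.cos(q[3])-.0325*np.sin(q[3])
def go(xe,lift,th,rate=.08,dy=0,b=np.zeros(3)):
    cx,cz=cyl(xe,lift,th); p,R=pose(cx,cz,th,dy); env.move_linear(p+b,rate=rate,ori=R)
E
python3 - <<'E'
from h import *
pg=np.load('pg.npy',allow_pickle=True).item()
pr=lambda x,y,z:np.round(proj('wrist',O+x*AX+y*AY+[0,0,z],pg),1)
print('contact pred',pr(-.042,0,.042),'seen ~(322.5,193); hood front pred',pr(.0205,0,.067),'seen corners (287,136)(362,138)')
R=np.array(env.get_tool_rot());g=np.array(env.get_tool_pos())-.0072*R[:,2];print('flat pred',np.round(proj('wrist',g+.0325*R[:,0],pg),1),'seen (322,209)')
print(cellnow())
th=.393
go(.003,.03,th,.1); env.wait(.3); q=cellnow();print(q,edge())
go(.003,.010,th,.06); env.wait(.3); print(cellnow(),edge(),F())
im=optics.read_camera('wrist')[:,:,::-1];cv2.imwrite('pics/h1.png',im[60:300,180:480].repeat(2,0).repeat(2,1)); np.save('ph',par('wrist'),allow_pickle=True)
print(env.get_clock())
E
```

```text
contact pred [323.2 199. ] seen ~(322.5,193); hood front pred [324.  139.1] seen corners (287,136)(362,138)
flat pred [322.6 209.1] seen (322,209)
[-0.03043979  0.00073927  0.11442465  0.39246499  0.00173615]
[-3.15848331e-02  1.12545162e-04  8.49600568e-02  3.92028837e-01
  1.11205646e-04] (np.float64(0.0034164145181019203), np.float64(0.030529207281117028))
[-3.17812960e-02  5.68618103e-05  6.47188064e-02  3.92518964e-01
  8.37797160e-05] (np.float64(0.0032197497690655873), np.float64(0.010275673529319247)) [ 0.17152542  0.12530917 -0.63490613]
10.1333
```

View pics/h1.png

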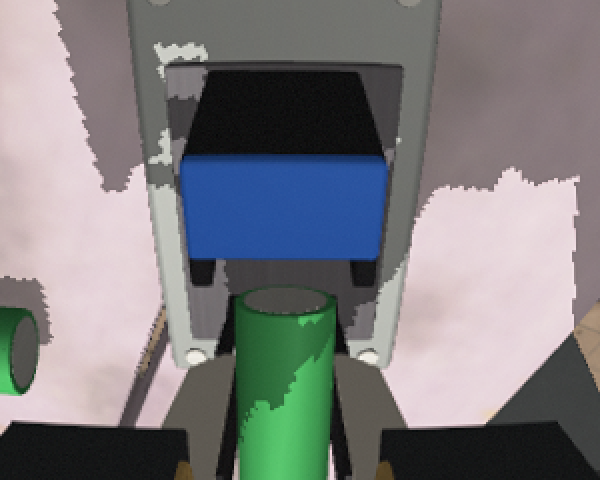

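The cell's flat end is centred at x=286 against the hood centre at 283.5, about 0.5 mm off, and it is in front of the hood's mouth with clearance below it. Now I slide under the hood and feel for the spring.

Run:
```python
from h import *
th=.393; dy=.0004
go(.014,.0025,th,.05,dy); env.wait(.2); f0=F(); print('start',np.round(cellnow(),4),np.round(edge(),4),f0)
xe=.014; hit=None
while xe<.040:
    xe+=.0007; go(xe,.0015,th,.03,dy); f=F(4)-f0; e=edge()
    print(round(xe*1e3,1),np.round(np.array(e)*1e3,2),np.round(f,2))
    if abs(f[2])>6 or abs(f[1])>6: print('odd');break
    if f[0]<-6.: print('spring');break
print(env.get_clock())
```

```text
start [-0.0211  0.0004  0.057   0.393  -0.    ] [0.0139 0.0025] [-0.00677447 -0.04012822 -0.56908937]
14.7 [14.66  1.5 ] [-0.22  0.07  0.06]
15.4 [15.42  1.52] [ 0.1  -0.15  0.25]
16.1 [16.15  1.51] [0.22 0.04 0.2 ]
16.8 [16.86  1.51] [-0.22 -0.13 -0.34]
17.5 [17.53  1.51] [-0.1   0.28  0.29]
18.2 [18.22  1.5 ] [0.37 0.3  0.15]
18.9 [18.93  1.51] [-0.28  0.03  0.35]
19.6 [19.62  1.49] [-0.11 -0.33 -0.41]
20.3 [20.33  1.5 ] [-0.08 -0.25 -0.05]
21.0 [21.03  1.52] [0.56 0.3  0.12]
21.7 [21.73  1.51] [-0.14  0.2   0.03]
22.4 [22.38  1.48] [-0.23 -0.21  0.02]
23.1 [22.73  1.36] [-1.93 -0.1   0.14]
23.8 [23.29  1.34] [-4.31  0.56  0.31]
24.5 [24.1   1.37] [-5.36  0.15  0.18]
25.2 [24.65  1.31] [-6.01  0.29  0.63]
spring
15.325
```

Spring first touched at about x = 22.9 mm, with force rising about as specified. Now I press to about 11.8 N (6.5 mm).

Run:
```python
from h import *
th=.393; dy=.0004; f0=np.array([0,0,-.5])
xe=.0252
while xe<.0325:
    xe+=.0006; go(xe,.0015,th,.03,dy); f=F(8)-f0; e=edge()
    print(round(xe*1e3,1),np.round(np.array(e)*1e3,2),np.round(f,2))
    if f[0]<-11.7 or abs(f[2])>7: break
env.wait(.2); print(F(20)-f0,np.round(cellnow(),4),env.get_torque(),env.get_clock(),xe)
im=optics.read_camera('wrist')[:,:,::-1];b=optics.read_camera('side')[:,:,::-1]
np.save('pi',par('wrist'),allow_pickle=True)
cv2.imwrite('pics/i1.png',np.hstack([cv2.resize(im[100:300,220:420],(400,400)),cv2.resize(b[110:170,270:330],(400,400),interpolation=cv2.INTER_CUBIC)]))
```

```text
25.8 [25.05  1.27] [-6.63  0.01  0.8 ]
26.4 [25.52  1.23] [-7.1   0.19  0.5 ]
27.0 [25.99  1.21] [-7.17  0.14  1.15]
27.6 [26.4   1.18] [-7.87  0.17  0.9 ]
28.2 [26.86  1.12] [-8.58  0.38  1.11]
28.8 [27.32  1.1 ] [-9.05  0.34  1.38]
29.4 [27.76  1.07] [-9.42  0.23  1.58]
30.0 [28.2   1.01] [-10.19   0.3    1.8 ]
30.6 [28.65  1.  ] [-10.46   0.41   1.87]
31.2 [29.12  0.96] [-10.95   0.08   2.05]
31.8 [29.55  0.92] [-11.72   0.29   2.03]
[-11.50714668   0.27126886   2.11783926] [-5.40e-03  3.00e-04  5.55e-02  3.98e-01  2.00e-04] [ 0.70484363  1.47761858 -0.02312959] 19.175 0.0318
```

View pics/i1.png

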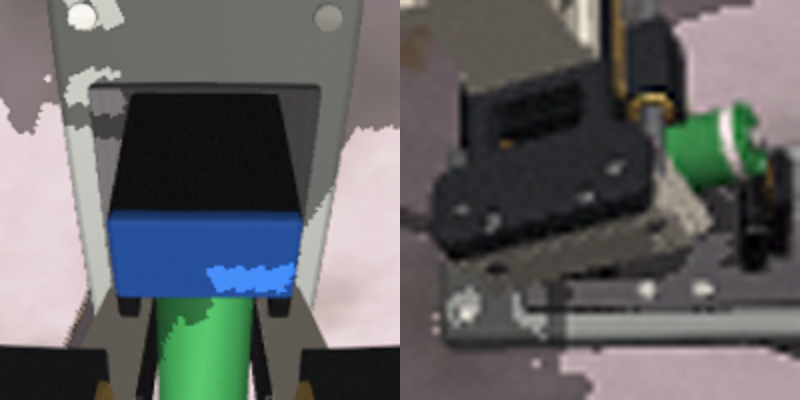

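Spring force is 11.5 N at 6.3–6.6 mm of compression. The nub end (side view, about (740,130)) is raised above the contact wall. I add a touch more and tip down in small steps, watching forces.

Run:
```python
from h import *
dy=.0004; f0=np.array([0,0,-.5]); xe=.0324
go(xe,.0015,.393,.03,dy); print(F(8)-f0,np.round(np.array(edge())*1e3,2))
for th in np.linspace(.393,0,15)[1:]:
    lift=.0015*th/.393+.0003
    go(xe,lift,th,.02,dy); f=F(4)-f0; e=edge(); q=cellnow()
    print(round(th,3),np.round(q[3],3),np.round(np.array(e)*1e3,2),np.round(f,2))
    if abs(f[2])>9 or f[0]<-16: print('stop'); break
    if f[0]<-13.2: xe-=.0003
    elif f[0]>-11.3: xe+=.0003
print(F(10)-f0,np.round(cellnow(),4),env.get_clock(),xe)
im=optics.read_camera('wrist')[:,:,::-1];b=optics.read_camera('side')[:,:,::-1]
cv2.imwrite('pics/j1.png',np.hstack([cv2.resize(im[100:300,220:420],(400,400)),cv2.resize(b[110:170,270:330],(400,400),interpolation=cv2.INTER_CUBIC)]))
```

```text
[-12.20787156   0.35238075   2.30478985] [30.   0.9]
0.365 0.37 [29.8   0.98] [-11.52   0.43   0.97]
0.337 0.342 [29.74  0.76] [-11.46   0.68   0.43]
0.309 0.314 [29.69  0.56] [-11.87   0.84   0.18]
0.281 0.286 [29.62  0.36] [-11.92   0.94  -0.13]
0.253 0.258 [29.58  0.16] [-11.34   0.92  -0.58]
0.225 0.23 [29.51 -0.03] [-11.29   0.67  -0.43]
0.196 0.202 [29.72 -0.26] [-11.53   0.79  -0.39]
0.168 0.174 [29.69 -0.42] [-11.97   0.73  -0.46]
0.14 0.146 [29.72 -0.58] [-11.96   0.46  -0.75]
0.112 0.118 [29.69 -0.75] [-11.33   1.22  -0.88]
0.084 0.09 [29.7  -0.89] [-11.79   0.86  -0.75]
0.056 0.062 [29.69 -1.06] [-12.04   1.46  -0.1 ]
0.028 0.033 [29.96 -1.07] [-11.37   1.11  -0.52]
0.0 0.005 [30.25 -0.61] [-13.5    0.42   4.74]
[-13.16259804   0.22647147   5.45842704] [-0.0023  0.0002  0.0425  0.0051  0.0002] 23.6417 0.0324
```

View pics/j1.png

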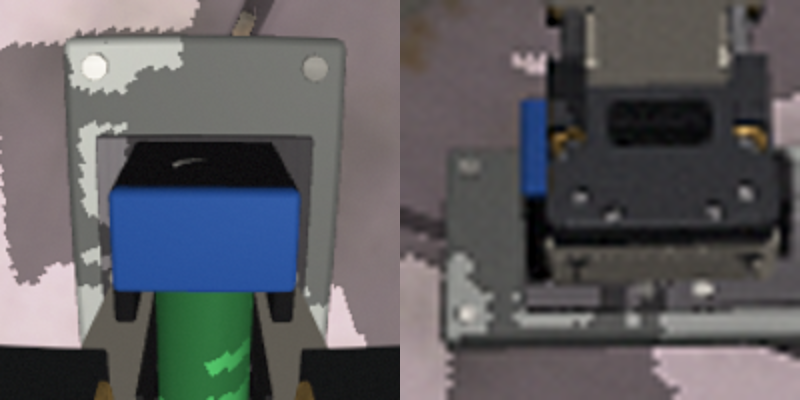

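Tipping went smoothly. The small upward force at the end looks like saddle contact. Now I ease back so the nub meets the contact, then release and look.

Run:
```python
from h import *
dy=.0004; f0=np.array([0,0,-.5]); xe=.0324
for i in range(10):
    xe-=.0006; go(xe,.0003,0,.02,dy); f=F(4)-f0
    print(round(xe*1e3,1),np.round(np.array(edge())*1e3,2),np.round(f,2))
    if f[0]>-4: break
env.move_gripper(.3); env.wait(.2); print(env.get_finger_gap(),F(5)-f0,env.get_clock())
p=np.array(env.get_tool_pos()); env.move_linear(p+[0,0,.10],rate=.12,ori=Ry(YD)); 
env.move_linear(p+[0,0,.11]-.07*AX,rate=.15,ori=Ry(YD)); env.wait(.2)
np.save('pk',par('wrist'),allow_pickle=True)
im=optics.read_camera('wrist')[:,:,::-1];b=optics.read_camera('side')[:,:,::-1]
cv2.imwrite('pics/k1_raw.png',im)
cv2.imwrite('pics/k1.png',np.hstack([cv2.resize(im[30:230,240:400],(400,500),interpolation=cv2.INTER_CUBIC),cv2.resize(b[110:172,270:345],(400,500),interpolation=cv2.INTER_CUBIC)]))
print(env.get_clock())
```

```text
31.8 [29.97 -0.53] [-10.03   0.23   2.29]
31.2 [29.62 -0.5 ] [-8.95  0.13  0.45]
30.6 [29.11 -0.5 ] [-8.4   0.47  0.42]
30.0 [28.61 -0.48] [-7.38  0.2  -0.44]
29.4 [28.07 -0.45] [-7.36  0.49 -0.19]
28.8 [27.56 -0.43] [-6.57  0.62 -0.54]
28.2 [27.02 -0.42] [-6.72  0.94 -0.41]
27.6 [26.46 -0.42] [-6.42  1.18 -1.14]
27.0 [25.92 -0.38] [-5.75  0.62 -1.34]
26.4 [25.47 -0.34] [-5.37  0.2  -2.26]
0.29922017705319465 [ 0.03773162 -0.17178039  0.38714627] 27.1083
29.0167
```

View pics/k1.png

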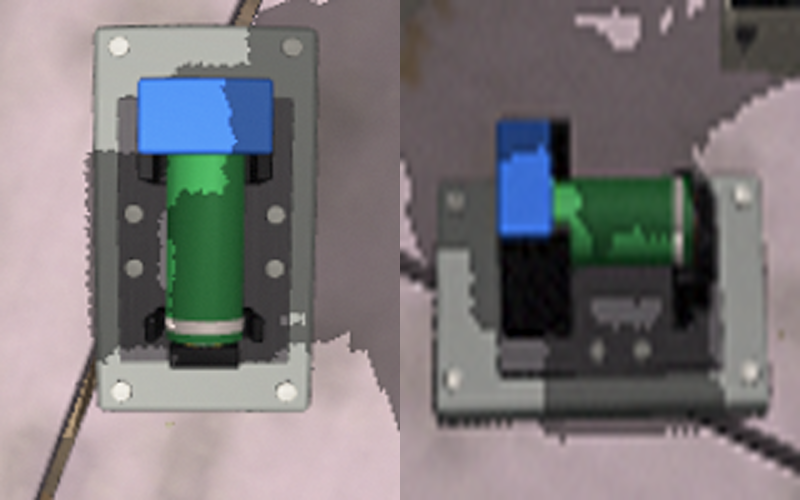

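The cell lies behind the contact wall and under the hood. A numeric check against the predicted home outline:

Run:
```python
from h import *
pk=np.load('pk.npy',allow_pickle=True).item()
im=cv2.imread('pics/k1_raw.png'); b=optics.read_camera('side')[:,:,::-1].copy()
W=lambda x,y,z:O+x*AX+y*AY+[0,0,z]
t=np.linspace(0,2*np.pi,40); s=-.008; c=s+.001-.0005
def draw(im,n,p,box,k,off):
    S=cv2.resize(im[box[1]:box[3],box[0]:box[2]],None,fx=k,fy=k,interpolation=cv2.INTER_CUBIC)
    D=lambda pts,col:cv2.polylines(S,[np.array([(proj(n,q,p)+.5-box[:2])*k for q in pts]).astype(np.int32)],False,col,1)
    xn=-.0335+s+.002
    for dz,col in((0,(0,0,255)),(.005,(0,255,255))):
        D([W(xn,.013*np.cos(a),.043+dz+.013*np.sin(a)) for a in t],col)
        for a in(0,np.pi/2,np.pi): D([W(xn,.013*np.cos(a),.043+dz+.013*np.sin(a)),W(xn+.055,.013*np.cos(a),.043+.013*np.sin(a))],col)
    return S
A=draw(im,'wrist',pk,(270,80,350,180),5,0);B=draw(b,'side',par('side'),(285,120,345,170),6.6,0)
H=500;B=cv2.copyMakeBorder(B,0,H-len(B),0,0,0) if len(B)<H else B[:H]
cv2.imwrite('pics/l1.png',np.hstack([A,B]))
```

```text
(no output)
```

View pics/l1.png

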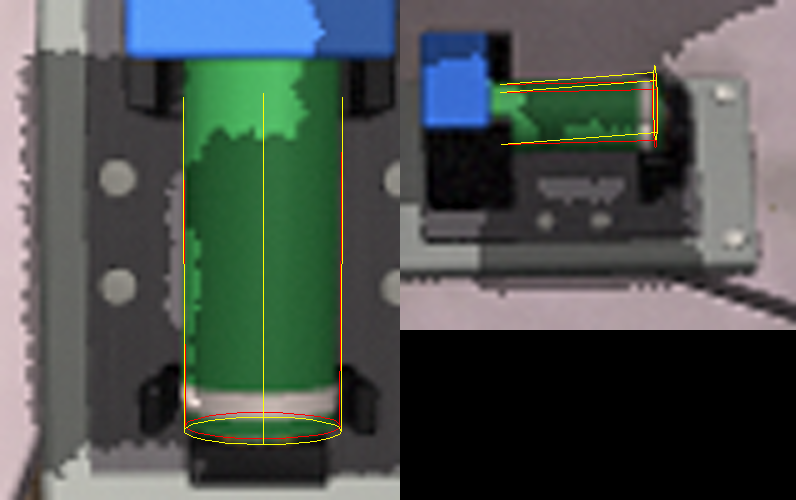

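The plan outline matches: y centred, nub against the wall. The side view is too coarse to judge height to 2 mm, though it rules out a clearly raised nub. I'll probe both ends of the cell's top with closed fingertips, gently. That measures the height and also seats the cell.

Run:
```python
from h import *
R=Ry(YD); env.move_gripper(0)
T=lambda x,z:O+x*AX+np.array([0,0,z+.011])   # fingertip height z
def press(x,lim):
    env.move_linear(T(x,.066),rate=.1,ori=R); env.wait(.1); f0=F(6); z=.060
    while z>.052:
        z-=.0005; env.move_linear(T(x,z),rate=.03,ori=R); f=F(3)-f0; tip=env.get_tool_pos()[2]-.011
        if f[2]>1.2: print(x,round(z*1e3,1),round(tip*1e3,2),np.round(f,2))
        if f[2]>lim: break
    env.move_linear(T(x,.066),rate=.1,ori=R)
env.move_linear(T(.008,.10),rate=.15,ori=R)
press(.007,8); press(-.026,8); 
print(env.get_clock())
press(.007,4)
env.move_linear(T(-.026,.14),rate=.15,ori=R);env.wait(.2)
print(env.get_clock())
```

```text
0.007 56.0 56.11 [-0.38 -0.13  1.47]
0.007 55.5 56.03 [-2.55 -0.95  6.91]
0.007 55.0 55.93 [-4.75 -1.8  10.54]
-0.026 56.0 56.15 [-1.27 -0.12  2.01]
-0.026 55.5 56.02 [-2.61 -0.53  6.66]
-0.026 55.0 55.88 [-4.7  -1.12 10.77]
37.9833
0.007 56.0 56.12 [-0.83 -0.28  1.26]
0.007 55.5 56.0 [-2.63 -0.71  5.63]
42.3583
```

Both probe points put the cell's top at 56.0–56.1 mm, which is 43 + 13 mm, so it is level and fully home. The arm is clear, so I'm handing in.

Run:
```python
from h import *
print(env.get_tool_pos(),env.get_wrist_force(),env.get_clock()); env.close_job()
```

```text
[0.43260878 0.03735766 0.1497354 ] [-0.19203937  0.11736611 -0.34494576] 42.3583
the job is handed in; nothing more can be done
```

The green cell is loaded in the charger dock and handed in at 42.4 s. By my last checks it lies fully home; `close_job` gave no verdict.

- **Insertion:** I took the smaller green cell from its rest and inclined it about 22.5°. I slid the flat end under the hood and felt the spring at dock x ≈ 22.9 mm, which puts the bay shift at about -8 mm. I pressed to about 12 N (roughly 6.5–7 mm), tipped the nub end down in small steps, eased back and released.
- **Force on the dock:** the wrist never read more than about 14 N (largest when the cell reached the saddles).
- **Final height:** touching the top of the cell at two places 33 mm apart gave 56.0–56.1 mm at both. That matches the home height (43 + 13 mm) and shows the cell level.
- **Position along and across:** the wrist-camera overlay showed the cell centred and the nub end at the contact wall.
- **What disagreed:** the side-camera overlay was too coarse to confirm height. It hinted at a slight tilt, which the touch probes did not support.
- **Bystanders:** the arm never came near the tape, bearing or castor, but I took no final picture of them.

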